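# Close and snap down the specimen box

## Task

Close up the open specimen box: lift away the tweezers that lie across it and lay them flat on the bare bench, then put the lid on the box. Press the lid down until both of its ends have snapped fully home, and leave the other things on the bench where they are.

Things in the scene. Friction and masses are not known exactly. Their poses are not given: they have to be found in the camera images.
- box: Open white specimen box, 190 (its x) x 96 (its y) x 50 mm high, walls 4 mm, fixed. Origin: centre of underside. Three tubes lie fixed inside, tops 29 mm above the bench. A spring latch (rounded steel nose, 3.5 mm proud) sits outside each end wall, 12 mm below the rim. The lid fits either way round. Between box and lid the bench is bare: |y| < 0.06 m, x = 0.44 to 0.61 m.
- box_rim (a point): Centre of the box's open mouth, at the height of its rim, 50 mm above the bench; axes as the box's.
- lid_grip (a point): Loose grey lid, 206 (x) x 108 (y) mm, 160 g, right way up on the bench: 4 mm plate, skirt 22 mm below it, fits outside the box with 3 mm play at the sides, 1 mm at the ends, with lead-in. Grip ridge on its middle: 16 mm thick along x, 66 along y, 30 high. Point: ridge's centre line, 12 mm below its top, 44 mm above skirt's lower edge. Laid loosely on the box z = 0.083; home 0.072.
- lid_pad_a (a point): Top of the round black press pad (32 mm across) at the lid's -x end, 75 mm from the lid's centre, 27.5 mm above the skirt's lower edge. Laid on the box, the end first rests on its latch about 11 mm too high; 10 to 15 N on the pad snap it past, and it stays down. Home: plate on the rim, pad 55.5 mm above the bench.
- lid_pad_b (a point): The same at the lid's +x end, 75 mm from the lid's centre; each end snaps separately. Home: 55.5 mm above the bench.
- tweezers_mid (a point): Centre of the steel tweezers, 129 mm long (its y axis) x 17 mm wide (its x axis) x 8 mm thick, 18 g; this point is half-way up. They first lie across the box's rim, roughly square to its length. Can be pinched from above across the 17 mm.
- timer: Bystander: small white bench timer (the nearer of two), 62 x 68 x 18 mm, loose, towards the back between box and lid; origin at the centre of its underside.
- tape_roll: Bystander: roll of tape (the nearer of two), 62 mm across, 19 mm high, loose, lying at the right behind the bottle; origin at the centre of its underside.
- media_bottle: Bystander: round screw-cap bottle, 70 mm across, 121 mm high, loose, standing at the right; origin at the centre of its underside.
Not all that is in view belongs to the job. Leave any pink look-alike of the part that bears lid_grip alone.

How it is judged:
By the outcome, as a careful person would: the job done as asked, in the order asked, and still so for the second after the job is handed in, with the robot touching nothing.
It also fails if it takes over 64 s, if anything falls off the work surface, if the arm or the gripper's body presses on something with over 40 N, if the wrist force passes 120 N, or if a joint passes its speed limit or range.

## Robot

A 6-joint arm with a two-finger parallel gripper is mounted at the origin on a cart in front of the work surface, level with it; the furniture and walls round the work are solid. World frame = base frame: x ahead of the robot, y to its left, z up, the work surface at z = 0. Lengths are in m, angles in rad, forces in N, time in s.
With the tool pointing down it reaches from about 0.35 to 0.975 m from the base axis. Payload 7.1 kg.
Tool frame: the origin (TCP) lies at the very end of the fingers, on their centre line; the grasp point (between the pads) lies 19 mm behind it; z points along the fingers, y is the line along which they close (so a half turn about z gives the same grasp; the last joint's range is limited). The gripper opens to 88 mm and grips with 3 to 60 N. Pads are 20 mm wide; open, the fingers measure 115 mm over their backs; the gripper's body (75 mm by 178 mm) begins 61 mm behind the grasp point.
Start: joints at [1.199, 0.423, 1.63, -0, 1.089, -0.019], TCP at [0.216, 0.587, 0.223] pointing down, gripper open.
Joint ranges: [-3, 3], [-0.9, 2.11], [0.09, 2.58], [-1.31, 4.45], [0.11, 2.69], [-2.54, 2.54]. Speed limits (rad/s): [2.39, 2.39, 3.01, 3.14, 3.14, 3.14].

## Interface

Orientations are given as [roll, pitch, yaw] about the fixed x, y, z axes, in that order (R = Rz(yaw) Ry(pitch) Rx(roll)).
In Python, from plant import * gives the robot as it stands. The module is installed in compiled form; this text tells all that it offers.
- The arm moves only by the tool play_rows, never from a script. Its argument "increments" is a list of rows, each an object of numbers: "hand": the finger opening in m, from 0 to 0.0878; "dx", "dy", "dz": the shift along the tool's x, y, z in m; "spin": the turn about the tool's z in degrees. A call has 1 to 20 rows; each row is the pose to reach, as a shift and turn from the pose commanded when the call began, along the tool's axes at that moment; what a row does not reach only later rows make up. A row lasts 1/10 s, in which the tool goes at most 50 mm and 8.59 degrees, less where a joint would pass 70% of its speed; a pose out of reach is approached as far as the arm can. A call with a gripper value outside its range is refused whole. The fingers move at their own pace and stop on an object; "grip_force" is the grip in N (left out, the last holds). Time passes only in rows, so rows that repeat a pose let the fingers close. It gives the time, the measured TCP pose, the force, the opening and the grip force at its end, in the units of the state.
- read_state(): the state, without advancing time (a new reading comes with each control period).
- grab_frame(name): name is "scene" or "top" or "wrist"; returns the picture (384x512x3 uint8, blue, green, red); there is no depth.
- camera_info(name): a dict with "camera_matrix" (3x3 intrinsics, pixels), "rvec" (rotation vector, rad) and "tvec" (3), from world to camera coordinates, as OpenCV has them. Camera axes: x right, y down, z forward; pixel columns grow to the right and rows downward; lengths in m; the calibration is good to about 2 mm. A picture is of the moment at which its call begins: read the wrist's pose just before it. camera_info takes no time and is no camera call; for the wrist camera it gives the pose at the moment of the call.
- close_job(): hands the job in; it is judged then, once.
The state is a dict: "t": time; "q": joint angles; "joint_velocities": joint speeds; "joint_torque": joint torques, N m; "position": TCP position; "eef_rot": TCP orientation; "ft_force": force on the tool from outside, world axes, zero at the start; "moment": the same for the moment, N m; "finger_gap": finger opening in m; "grasp_force": force on a finger pad.
Only numpy, scipy, OpenCV 4.12 (cv2) and the standard library are available. Lean on these libraries where they do the work, as an engineer would, in place of code of your own. Each camera call takes 0.05 s, during which the arm holds its last target. There are 200 camera calls.

## Working session

There is one attempt and no reset: what is moved stays moved. The work goes in short steps, Python scripts to look and compute and a tool call to move; the robot and the scene stay as the last step left them, time stands still between calls to the robot, and variables do not carry over. Pictures are saved under pics/ and viewed, at most 10 in all, crops included, and the job is handed in when it is done.

Besides the shell and the picture viewer there is one more tool, called after "Call:" as name(argument=value, ...), one argument or row to a line, values as JSON. play_rows: Moves the arm, as the interface text tells. Its arguments: {"type":"object","properties":{"increments":{"type":"array"},"grip_force":{"type":"number"}},"required":["increments"]}

```bash
mkdir -p pics
python3 - <<'E'
from plant import *
import cv2,numpy as np
s=read_state();print(s['t'],s['position'],s['eef_rot'],s['finger_gap'])
for n in("scene","top"):
    f=grab_frame(n);cv2.imwrite(f"pics/{n}0.png",f)
    c=camera_info(n);R=cv2.Rodrigues(np.array(c['rvec'],float))[0];print(n,c['camera_matrix'],(-R.T@np.array(c['tvec']).reshape(3)).round(3),R.round(2).tolist())
E
```

```text
0.0 [0.21571808 0.58600843 0.22189775] [-3.14006955e+00 -1.90864894e-05  2.78883278e+00] 0.08806276969419856
scene [[416.93897233   0.         257.6782388 ]
 [  0.         416.93897233 190.98905044]
 [  0.           0.           1.        ]] [-0.284 -0.646  1.205] [[0.47, -0.88, -0.0], [-0.67, -0.36, -0.64], [0.57, 0.31, -0.76]]
top [[387.62976425   0.         259.62234632]
 [  0.         387.62976425 185.90759989]
 [  0.           0.           1.        ]] [ 0.35  -0.173  1.21 ] [[-0.02, -1.0, -0.0], [-0.99, 0.02, -0.16], [0.16, -0.0, -0.99]]
```

View pics/top0.png

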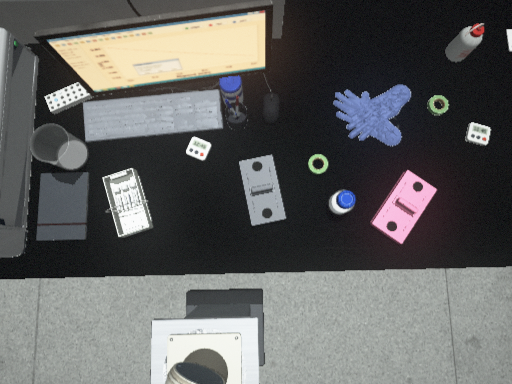

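View pics/scene0.png

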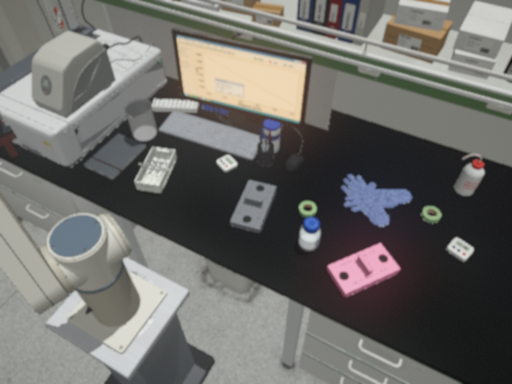

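Top view: box at about (127,203), grey lid at (262,190) with pads at (256,167) and (266,213). The timer is at (199,148) and the bottle at (343,201). The pink look-alike is at (405,207). In the scene view the box is at (156,169) and the lid at (254,205). I'll zoom in and measure.

```bash
cat > h.py <<'E'
import cv2,numpy as np
from plant import *
def cam(n):
    c=camera_info(n);R=cv2.Rodrigues(np.array(c['rvec'],float))[0];t=np.array(c['tvec'],float).reshape(3)
    return np.array(c['camera_matrix'],float),R,t
def ray(C,p):
    K,R,t=C;return -R.T@t,R.T@np.linalg.inv(K)@np.array([p[0],p[1],1.])
def onz(C,p,z):
    o,d=ray(C,p);return o+d*(z-o[2])/d[2]
def tri(C1,p1,C2,p2):
    o,d=ray(C1,p1);o2,d2=ray(C2,p2);A=np.c_[d,-d2];s=np.linalg.lstsq(A,o2-o,rcond=None)[0]
    a,b=o+d*s[0],o2+d2*s[1];return (a+b)/2,np.linalg.norm(a-b)
E
python3 - <<'E'
from h import *
ims={n:cv2.imread(f"pics/{n}0.png") for n in("top","scene")}
C={n:cam(n) for n in ims}
rois={("top","box"):(97,160,157,242),("top","lid"):(232,148,292,230),("scene","box"):(130,140,182,198),("scene","lid"):(226,174,282,236)}
Z={"box":.05,"lid":.026}
cent={}
tiles=[]
for (n,o),(x0,y0,x1,y1) in rois.items():
    c=ims[n][y0:y1,x0:x1];g=cv2.cvtColor(c,cv2.COLOR_BGR2GRAY)
    tiles.append(cv2.resize(cv2.resize(c,None,fx=4.8,fy=4.8,interpolation=cv2.INTER_CUBIC),(390,290) if 0 else None,fx=1,fy=1))
    m=(g>60).astype(np.uint8)
    cs=max(cv2.findContours(m,0,2)[0],key=cv2.contourArea)
    r=cv2.minAreaRect(cs);b=cv2.boxPoints(r)+[x0,y0]
    print(n,o,"rect",(np.array(r[0])+[x0,y0]).round(1),np.round(r[1],1),round(r[2],1))
    w=np.array([onz(C[n],p,Z[o]) for p in b]);print(w[:,:2].round(3).tolist(),"cent",w.mean(0).round(4))
    if o=="lid":
        d=(g<45).astype(np.uint8);nl,L,st,ce=cv2.connectedComponentsWithStats(d)
        cent[n]=[(st[i,4],(ce[i]+[x0,y0]).round(1).tolist()) for i in range(1,nl) if 12<st[i,4]<150];print(cent[n])
H=max(t.shape[0] for t in tiles)
cv2.imwrite("pics/z.png",cv2.resize(np.hstack([cv2.copyMakeBorder(t,0,H-t.shape[0],0,6,0,value=(0,0,255)) for t in tiles[:2]]),None,fx=1.3,fy=1.3))
E
```

```text
top box rect [125.4 202.7] [64.2 44.6] 71.6
[[0.574, 0.327], [0.615, 0.199], [0.427, 0.134], [0.389, 0.258]] cent [0.501  0.2296 0.05  ]
top lid rect [262.  189.6] [66.6 35.9] 78.2
[[0.627, -0.109], [0.647, -0.22], [0.442, -0.255], [0.422, -0.147]] cent [ 0.5346 -0.183   0.026 ]
[]
scene box rect [154.9 168.7] [37.6 50. ] 14.0
[[0.363, 0.235], [0.589, 0.358], [0.615, 0.197], [0.39, 0.092]] cent [0.4891 0.2205 0.05  ]
scene lid rect [252.8 205.1] [33.1 54.1] 21.4
[[0.406, -0.15], [0.644, -0.095], [0.645, -0.226], [0.412, -0.268]] cent [ 0.5268 -0.1846  0.026 ]
[]
```

View pics/z.png

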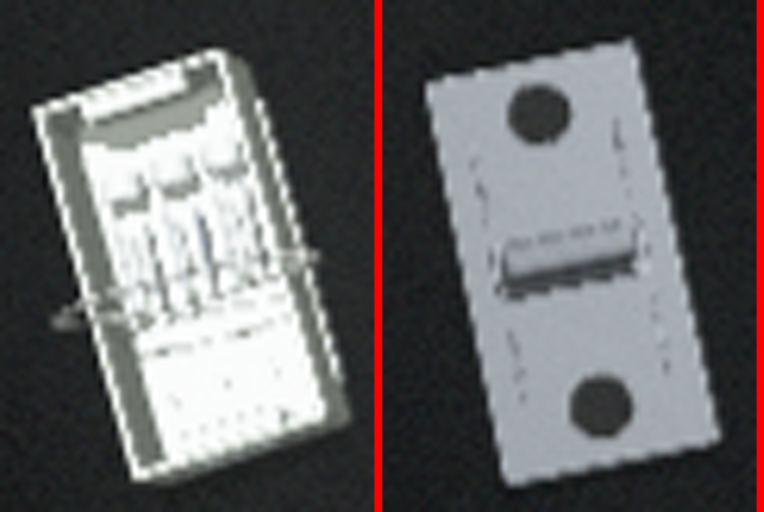

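The crop shows the tweezers' ends at about full-image (106,211) and (148,201), and the box tilted about 15°. I'll move above the box for a close look.

Call:
play_rows(
  increments=[
    {"dx": -0.382, "dy": -0.243, "dz": -0.06, "spin": 54, "hand": 0.06},
    {"dx": -0.382, "dy": -0.243, "dz": -0.06, "spin": 54, "hand": 0.06},
    {"dx": -0.382, "dy": -0.243, "dz": -0.06, "spin": 54, "hand": 0.06},
    {"dx": -0.382, "dy": -0.243, "dz": -0.06, "spin": 54, "hand": 0.06},
    {"dx": -0.382, "dy": -0.243, "dz": -0.06, "spin": 54, "hand": 0.06},
    {"dx": -0.382, "dy": -0.243, "dz": -0.06, "spin": 54, "hand": 0.06},
    {"dx": -0.382, "dy": -0.243, "dz": -0.06, "spin": 54, "hand": 0.06},
    {"dx": -0.382, "dy": -0.243, "dz": -0.06, "spin": 54, "hand": 0.06},
    {"dx": -0.382, "dy": -0.243, "dz": -0.06, "spin": 54, "hand": 0.06},
    {"dx": -0.382, "dy": -0.243, "dz": -0.06, "spin": 54, "hand": 0.06},
    {"dx": -0.382, "dy": -0.243, "dz": -0.06, "spin": 54, "hand": 0.06},
  ],
)

```text
t: 1.2
position: [0.4909, 0.2253, 0.2825]
eef_rot: [-3.141, -0.0, 1.843]
ft_force: [0.2, 0.2, 0.1]
finger_gap: 0.0606
grasp_force: 0.0
```

Run:
```python
from h import *
C=cam("wrist");np.savez("w1.npz",*C)
f=grab_frame("wrist");cv2.imwrite("pics/w1.png",f);s=read_state();print(s['t'],s['position'],s['eef_rot'],s['q'],s['finger_gap'])
K,R,t=C;print(K,(-R.T@t).round(4),R.round(3).tolist())
```

```text
1.25 [0.49007528 0.22632434 0.28224928] [-3.14060793e+00 -3.07707359e-04  1.84485760e+00] [4.10337914e-01 2.30991769e-01 1.76020205e+00 4.80269860e-04
 1.15133266e+00 1.36080688e-01] 0.06009983856376732
[[338.13726971   0.         260.64659679]
 [  0.         338.13726971 189.1551611 ]
 [  0.           0.           1.        ]] [0.4675 0.304  0.4445] [[0.963, 0.269, -0.001], [0.257, -0.919, 0.299], [0.079, -0.288, -0.954]]
```

View pics/w1.png

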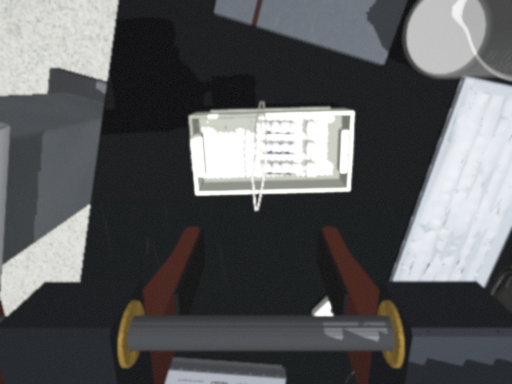

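The wrist view shows the rim corners near (190,112), (354,108), (351,191) and (196,194). The tweezers run from (262,102) to (256,210). Next is a second wrist view, lower and shifted.

Call:
play_rows(
  increments=[
    {"dy": 0.06, "dz": 0.08},
    {"dy": 0.06, "dz": 0.08},
    {"dy": 0.06, "dz": 0.08},
    {"dy": 0.06, "dz": 0.08},
  ],
)

```text
invalid input
```

Run:
```python
from h import *
C=cam("wrist");np.savez("w2.npz",*C)
f=grab_frame("wrist");cv2.imwrite("pics/w2.png",f);s=read_state();print(s['t'],s['position'],s['eef_rot'])
a=cv2.imread("pics/w1.png")[95:215,180:365]
A=cv2.resize(a,None,fx=4,fy=4,interpolation=cv2.INTER_CUBIC)
b=f[80:230,100:300]
B=cv2.resize(b,None,fx=4,fy=4,interpolation=cv2.INTER_CUBIC)
o=np.zeros((600,800,3),np.uint8);o[:]=B[:600,:800];cv2.imwrite("pics/w2z.png",f if 0 else o)
```

```text
1.3 [0.48958861 0.22699471 0.28215736] [-3.14037377e+00 -3.47311936e-04  1.84631482e+00]
```

View pics/w2z.png

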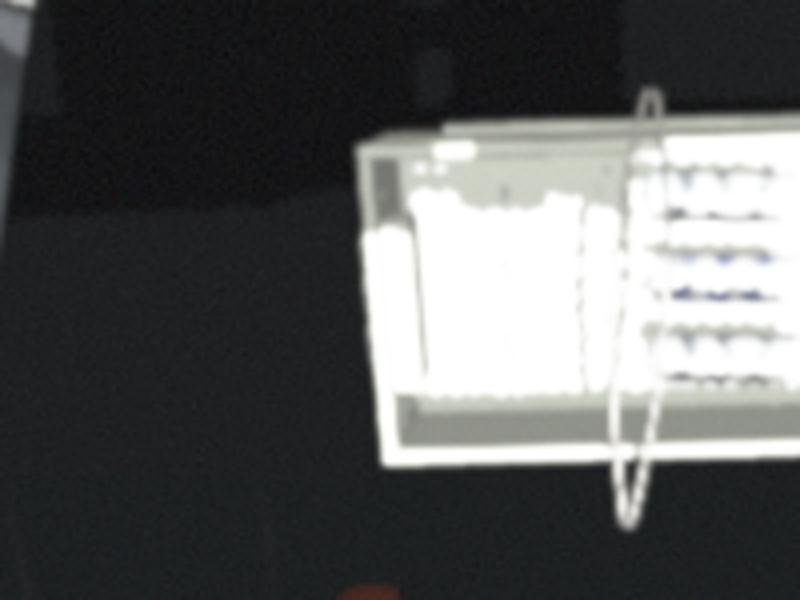

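The move was refused because rows need all their fields. This picture shows the same pose: left rim corners at (189,116) and (196,196), tweezers' ends at (263,102) and (257,212). I'll send the shifted view again.

Call:
play_rows(
  increments=[
    {"dx": 0, "dy": 0.06, "dz": 0.08, "spin": 0, "hand": 0.06},
    {"dx": 0, "dy": 0.06, "dz": 0.08, "spin": 0, "hand": 0.06},
    {"dx": 0, "dy": 0.06, "dz": 0.08, "spin": 0, "hand": 0.06},
    {"dx": 0, "dy": 0.06, "dz": 0.08, "spin": 0, "hand": 0.06},
  ],
)

```text
t: 1.7
position: [0.5464, 0.2439, 0.2009]
eef_rot: [-3.137, 0.0, 1.848]
ft_force: [-0.5, 0.0, -0.8]
finger_gap: 0.0602
grasp_force: 0.0
```

Run:
```python
from h import *
C=cam("wrist");np.savez("w2.npz",*C)
f=grab_frame("wrist");cv2.imwrite("pics/w2.png",f);s=read_state();print(s['t'],s['position'],s['eef_rot'])
cv2.imwrite("pics/w2z.png",cv2.resize(f[80:280,60:330],None,fx=2.96,fy=2.96,interpolation=cv2.INTER_CUBIC))
```

```text
1.75 [0.54703459 0.24395234 0.20273338] [-3.14046477e+00 -3.91391088e-06  1.84819211e+00]
```

View pics/w2z.png

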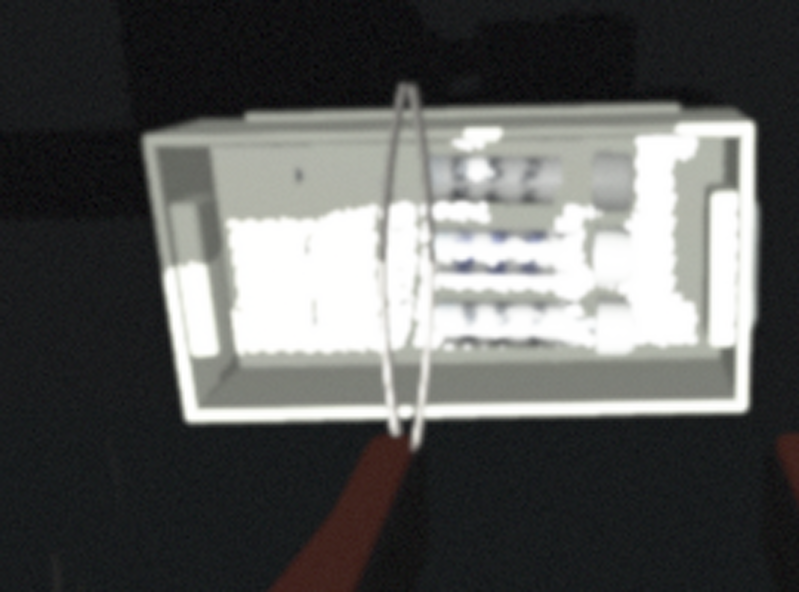

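Second view, in crop pixels: rim corners TL (142,132), TR (754,122), BR (748,411), BL (188,422). The tweezers' arms are at x=384 and x=432 at row 265, with the top end at (406,85).

Run:
```python
from h import *
L=lambda n:[np.load(n)[k] for k in('arr_0','arr_1','arr_2')]
C1,C2=L("w1.npz"),L("w2.npz")
q=lambda x,y:(60+x/2.96-.3,80+y/2.96-.3); p=lambda x,y:(100+x/4-.4,80+y/4-.4)
P1=dict(TL=p(357,146),TR=(354,109),BR=(351.5,191.5),BL=p(383,466),twT=p(652,90),twM=p(640,300))
P2=dict(TL=q(142,132),TR=q(754,122),BR=q(748,411),BL=q(188,422),twT=q(406,85),twM=q(408,265))
W=[]
for k in P1: 
    X,e=tri(C1,P1[k],C2,P2[k]);print(k,X.round(4),round(e*1e3,1),onz(C2,P2[k],.05)[:2].round(4),onz(C1,P1[k],.05)[:2].round(4))
w=np.array([onz(C2,P2[k],.05) for k in('TL','TR','BR','BL')])
print("c",w.mean(0),[np.linalg.norm(w[i]-w[i-1]).round(4) for i in range(4)])
for a,b in((0,1),(3,2)):print(np.degrees(np.arctan2(*(w[b]-w[a])[[1,0]])))
for a,b in((0,3),(1,2)):print(np.degrees(np.arctan2(*(w[a]-w[b])[[1,0]])))
print("tw mid from2",onz(C2,q(408,265),.054),onz(C2,q(384,265),.054),onz(C2,q(432,265),.054),"top",onz(C2,q(406,85),.054),'bot',onz(C2,q(407,445),.054))
print("tw 1 top/bot",onz(C1,p(652,88),.054),onz(C1,p(627,528),.054))
```

```text
TL [0.3973 0.2484 0.0508] 2.1 [0.3966 0.2492] [0.3976 0.2473]
TR [0.577  0.305  0.0512] 1.7 [0.5777 0.3042] [0.5769 0.3057]
BR [0.6059 0.2138 0.0547] 1.7 [0.6065 0.2127] [0.6083 0.2122]
BL [0.4246 0.1536 0.0456] 1.3 [0.4256 0.1565] [0.4254 0.1547]
twT [0.4742 0.2862 0.061 ] 1.4 [0.4722 0.2856] [0.4747 0.285 ]
twM [0.4864 0.2282 0.05  ] 5.0 [0.4852 0.2305] [0.4876 0.226 ]
c [0.50160034 0.23066422 0.05      ] [np.float64(0.0971), np.float64(0.1893), np.float64(0.0959), np.float64(0.1894)]
16.882944602320542
17.26423650374109
107.37469426336969
107.44402674556106
tw mid from2 [0.48571977 0.23172119 0.054     ] [0.47837976 0.22961622 0.054     ] [0.4930579  0.23382563 0.054     ] top [0.47282986 0.28604377 0.054     ] bot [0.49914984 0.17075078 0.054     ]
tw 1 top/bot [0.47446004 0.28573487 0.054     ] [0.5027391  0.15683236 0.054     ]
```

Call:
play_rows(
  grip_force=10,
  increments=[
    {"dx": -0.0056, "dy": -0.063, "dz": 0.03, "spin": 3.2, "hand": 0.04},
    {"dx": -0.0056, "dy": -0.063, "dz": 0.07, "spin": 3.2, "hand": 0.04},
    {"dx": -0.0056, "dy": -0.063, "dz": 0.1, "spin": 3.2, "hand": 0.04},
    {"dx": -0.0056, "dy": -0.063, "dz": 0.13, "spin": 3.2, "hand": 0.04},
    {"dx": -0.0056, "dy": -0.063, "dz": 0.15, "spin": 3.2, "hand": 0.04},
    {"dx": -0.0056, "dy": -0.063, "dz": 0.1625, "spin": 3.2, "hand": 0.04},
    {"dx": -0.0056, "dy": -0.063, "dz": 0.1625, "spin": 3.2, "hand": 0.04},
    {"dx": -0.0056, "dy": -0.063, "dz": 0.1625, "spin": 3.2, "hand": 0.04},
  ],
)

```text
t: 2.55
position: [0.4898, 0.2209, 0.0417]
eef_rot: [3.139, -0.0, 1.791]
ft_force: [0.5, -0.1, 0.2]
finger_gap: 0.0399
grasp_force: 0.0
```

Call:
play_rows(
  grip_force=10,
  increments=[
    {"dx": 0, "dy": 0, "dz": 0, "spin": 0, "hand": 0.005},
    {"dx": 0, "dy": 0, "dz": 0, "spin": 0, "hand": 0.005},
    {"dx": 0, "dy": 0, "dz": 0, "spin": 0, "hand": 0.005},
    {"dx": 0, "dy": 0, "dz": 0, "spin": 0, "hand": 0.005},
    {"dx": 0, "dy": 0, "dz": 0, "spin": 0, "hand": 0.005},
    {"dx": 0, "dy": 0, "dz": 0, "spin": 0, "hand": 0.005},
  ],
)

```text
t: 3.15
position: [0.4895, 0.2204, 0.0407]
eef_rot: [3.141, -0.0, 1.79]
ft_force: [0.3, -0.1, 5.5]
finger_gap: 0.0164
grasp_force: 10.0
```

Gripped 14 mm above the fingertips, too deep to lay them flat on the bench. I'll regrip with the fingertips near the underside of the tweezers.

Call:
play_rows(
  grip_force=12,
  increments=[
    {"dx": 0, "dy": 0, "dz": 0, "spin": 0, "hand": 0.03},
    {"dx": 0, "dy": 0, "dz": 0, "spin": 0, "hand": 0.03},
    {"dx": 0, "dy": 0, "dz": 0, "spin": 0, "hand": 0.03},
    {"dx": 0, "dy": 0, "dz": -0.011, "spin": 0, "hand": 0.03},
    {"dx": 0, "dy": 0, "dz": -0.011, "spin": 0, "hand": 0.03},
    {"dx": 0, "dy": 0, "dz": -0.011, "spin": 0, "hand": 0.03},
    {"dx": 0, "dy": 0, "dz": -0.011, "spin": 0, "hand": 0.005},
    {"dx": 0, "dy": 0, "dz": -0.011, "spin": 0, "hand": 0.005},
    {"dx": 0, "dy": 0, "dz": -0.011, "spin": 0, "hand": 0.005},
    {"dx": 0, "dy": 0, "dz": -0.011, "spin": 0, "hand": 0.005},
    {"dx": 0, "dy": 0, "dz": -0.011, "spin": 0, "hand": 0.005},
  ],
)

```text
t: 4.25
position: [0.489, 0.2202, 0.0511]
eef_rot: [-3.141, 0.0, 1.79]
ft_force: [-0.3, -0.1, 1.3]
finger_gap: 0.0164
grasp_force: 12.0
```

Call:
play_rows(
  increments=[
    {"dx": 0, "dy": 0, "dz": -0.01, "spin": 0, "hand": 0.005},
    {"dx": 0, "dy": 0, "dz": -0.03, "spin": 0, "hand": 0.005},
    {"dx": 0, "dy": 0, "dz": -0.06, "spin": 0, "hand": 0.005},
    {"dx": 0, "dy": 0, "dz": -0.06, "spin": 0, "hand": 0.005},
  ],
)

```text
t: 4.65
position: [0.4914, 0.2213, 0.1149]
eef_rot: [3.135, -0.001, 1.79]
ft_force: [0.4, -1.2, -0.0]
finger_gap: 0.0165
grasp_force: 12.0
```

Run:
```python
from h import *
f=grab_frame("wrist");s=read_state();print(s['t'],s['position'],s['eef_rot'],s['finger_gap'],s['grasp_force'],s['ft_force'])
cv2.imwrite("pics/w3.png",f)
```

```text
4.7 [0.49048461 0.22088265 0.1133031 ] [ 3.13725669e+00 -8.08218095e-04  1.79044003e+00] 0.016339426386116445 11.999993563911175 [ 0.48451234 -0.26319587 -0.71051783]
```

View pics/w3.png

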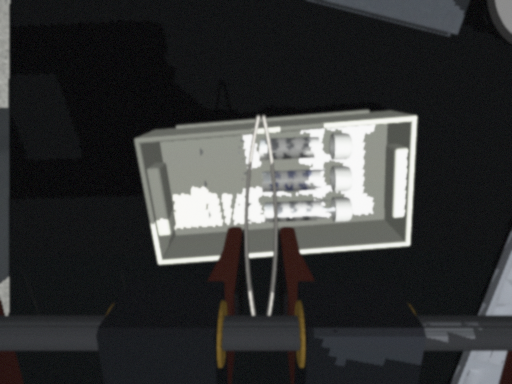

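Tweezers held level by the fingertips, running from (261,117) to (258,315), clear of the box. I'll carry them to the bare bench.

Call:
play_rows(
  increments=[
    {"dx": -0.03, "dy": -0.003, "dz": 0, "spin": 8, "hand": 0.005},
    {"dx": -0.07, "dy": -0.006, "dz": 0, "spin": 16, "hand": 0.005},
    {"dx": -0.11, "dy": -0.009, "dz": 0, "spin": 24, "hand": 0.005},
    {"dx": -0.15, "dy": -0.012, "dz": 0, "spin": 32, "hand": 0.005},
    {"dx": -0.18, "dy": -0.015, "dz": 0.01, "spin": 40, "hand": 0.005},
    {"dx": -0.205, "dy": -0.018, "dz": 0.03, "spin": 48, "hand": 0.005},
    {"dx": -0.222, "dy": -0.018, "dz": 0.05, "spin": 56, "hand": 0.005},
    {"dx": -0.222, "dy": -0.018, "dz": 0.08, "spin": 62, "hand": 0.005},
    {"dx": -0.222, "dy": -0.018, "dz": 0.098, "spin": 62, "hand": 0.005},
    {"dx": -0.222, "dy": -0.018, "dz": 0.098, "spin": 62, "hand": 0.005},
    {"dx": -0.222, "dy": -0.018, "dz": 0.098, "spin": 62, "hand": 0.005},
  ],
)

```text
t: 5.8
position: [0.5193, -0.0003, 0.0127]
eef_rot: [-3.14, 0.001, 0.709]
ft_force: [0.6, -0.3, -0.2]
finger_gap: 0.0167
grasp_force: 12.0
```

Run:
```python
from h import *
print(np.mean([read_state()['position'] for _ in range(3)],0))
f=grab_frame("top");s=read_state();print(s['t'],s['position'],s['eef_rot'],s['finger_gap'],s['ft_force'])
```

```text
[ 5.19275090e-01 -2.75966876e-04  1.27431677e-02]
5.85 [ 5.19954524e-01 -2.04999678e-04  1.34265198e-02] [-3.14156445e+00  3.57387331e-05  7.08894630e-01] 0.015785931784785698 [ 0.30081319 -0.16424554  0.54285008]
```

Call:
play_rows(
  increments=[
    {"dx": 0, "dy": 0, "dz": 0.006, "spin": 0, "hand": 0.005},
    {"dx": 0, "dy": 0, "dz": 0.009, "spin": 0, "hand": 0.005},
    {"dx": 0, "dy": 0, "dz": 0.0105, "spin": 0, "hand": 0.005},
    {"dx": 0, "dy": 0, "dz": 0.0105, "spin": 0, "hand": 0.005},
    {"dx": 0, "dy": 0, "dz": 0.0105, "spin": 0, "hand": 0.005},
  ],
)

```text
t: 6.35
position: [0.52, -0.0003, 0.0028]
eef_rot: [3.141, -0.0, 0.708]
ft_force: [0.5, 1.6, -0.0]
finger_gap: 0.0164
grasp_force: 12.0
```

Call:
play_rows(
  increments=[
    {"dx": 0, "dy": 0, "dz": 0.001, "spin": 0, "hand": 0.005},
    {"dx": 0, "dy": 0, "dz": 0.0015, "spin": 0, "hand": 0.005},
    {"dx": 0, "dy": 0, "dz": 0.0015, "spin": 0, "hand": 0.005},
  ],
)

```text
t: 6.65
position: [0.5199, -0.0003, 0.0011]
eef_rot: [-3.142, 0.0, 0.708]
ft_force: [0.1, 0.3, -0.7]
finger_gap: 0.0166
grasp_force: 12.0
```

Call:
play_rows(
  increments=[
    {"dx": 0, "dy": 0, "dz": 0, "spin": 0, "hand": 0.022},
    {"dx": 0, "dy": 0, "dz": 0, "spin": 0, "hand": 0.03},
    {"dx": 0, "dy": 0, "dz": 0, "spin": 0, "hand": 0.04},
    {"dx": 0, "dy": 0, "dz": 0, "spin": 0, "hand": 0.04},
    {"dx": 0, "dy": 0, "dz": -0.02, "spin": 0, "hand": 0.04},
    {"dx": 0, "dy": 0, "dz": -0.06, "spin": 0, "hand": 0.04},
    {"dx": -0.01, "dy": 0.01, "dz": -0.11, "spin": -8, "hand": 0.04},
    {"dx": -0.03, "dy": 0.05, "dz": -0.14, "spin": -16, "hand": 0.04},
    {"dx": -0.06, "dy": 0.08, "dz": -0.17, "spin": -24, "hand": 0.04},
    {"dx": -0.08, "dy": 0.11, "dz": -0.2, "spin": -32, "hand": 0.04},
    {"dx": -0.1, "dy": 0.14, "dz": -0.22, "spin": -40, "hand": 0.04},
    {"dx": -0.115, "dy": 0.158, "dz": -0.24, "spin": -48, "hand": 0.04},
    {"dx": -0.115, "dy": 0.158, "dz": -0.25, "spin": -56, "hand": 0.04},
    {"dx": -0.115, "dy": 0.158, "dz": -0.25, "spin": -60, "hand": 0.04},
    {"dx": -0.115, "dy": 0.158, "dz": -0.25, "spin": -60, "hand": 0.04},
    {"dx": -0.115, "dy": 0.158, "dz": -0.25, "spin": -60, "hand": 0.04},
  ],
)

```text
t: 8.25
position: [0.535, -0.195, 0.2509]
eef_rot: [-3.141, -0.0, 1.754]
ft_force: [-0.7, 0.8, -0.0]
finger_gap: 0.0401
grasp_force: 0.0
```

Run:
```python
from h import *
C=cam("wrist");np.savez("w4.npz",*C)
f=grab_frame("wrist");s=read_state();print(s['t'],s['position'],s['eef_rot'],s['finger_gap'])
g=grab_frame("top");cv2.imwrite("pics/w4.png",f);cv2.imwrite("pics/t4.png",g)
cv2.imwrite("pics/m4.png",np.vstack([cv2.resize(f[:260],None,fx=1.5,fy=1.5),cv2.resize(g[140:215,150:300],(768,210))[:]]) if 0 else np.hstack([f,cv2.resize(g[150:240,170:238],(288,384))]))
```

```text
8.3 [ 0.53504897 -0.1948859   0.25080443] [-3.14092588e+00 -3.62631143e-04  1.75393262e+00] 0.03987817519812687
```

View pics/m4.png

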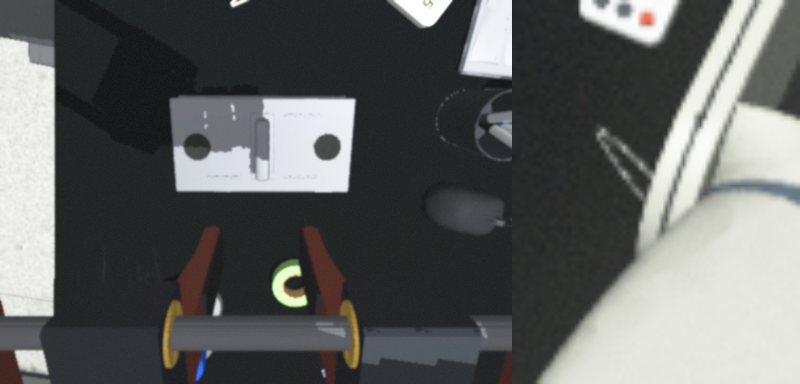

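The lid lies free: pads at (197,147) and (328,147), ridge at (262,150). The tweezers lie on the bench in the top view. I'll triangulate the lid pads.

Run:
```python
from h import *
L=lambda n:[np.load(n)[k] for k in('arr_0','arr_1','arr_2')]
C=L("w4.npz");T=cam("top");g=cv2.cvtColor(cv2.imread("pics/w4.png"),cv2.COLOR_BGR2GRAY)
P=[]
for x,y in((197,147),(328,147)):
    c=g[y-25:y+26,x-25:x+26];m=(c<75).astype(np.uint8)
    m=cv2.morphologyEx(m,cv2.MORPH_OPEN,np.ones((5,5)))
    n,l,st,ce=cv2.connectedComponentsWithStats(m);i=l[25,25];P.append(ce[i]+[x-25,y-25]);print(P[-1],st[i])
for p,t in zip(P,((257.1,165.9),(266.9,212.7))if 0 else((266.9,212.7),(257.1,165.9))):
    print(tri(C,p,T,t),onz(C,p,.0275))
w=[onz(C,p,.0275) for p in P];d=w[1]-w[0];print("len",np.linalg.norm(d),"yaw",np.degrees(np.arctan2(d[1],d[0])),"c",(w[0]+w[1])/2)
print("corners",[onz(C,p,.026)[:2].round(4) for p in((169,97),(356,98),(349,192),(177,192))],"ridge",onz(C,(262.5,119),.056),onz(C,(262.5,179),.056))
```

```text
[197.0619195 141.9876161] [ 13  12  25  17 323]
[327.69158879 146.74299065] [   0    0   51   51 2568]
(array([ 0.45966838, -0.19393286,  0.0246765 ]), np.float64(0.005904596500892852)) [ 0.45843827 -0.19093183  0.0275    ]
(array([ 0.60872223, -0.16983505,  0.02148361]), np.float64(0.0012079708662657564)) [ 0.60673146 -0.16900846  0.0275    ]
len 0.14990498042002093 yaw 8.409578803815219 c [ 0.53258487 -0.17997015  0.0275    ]
corners [array([ 0.4214, -0.1473]), array([ 0.6248, -0.1107]), array([ 0.6454, -0.2179]), array([ 0.4421, -0.2556])] ridge [ 0.52669511 -0.14908559  0.056     ] [ 0.53858079 -0.21266493  0.056     ]
```

Lid centre about (0.533,-0.182), yaw 10.4°. I'll descend and stop clear above the plate.

Call:
play_rows(
  grip_force=35,
  increments=[
    {"dx": 0.013, "dy": 0.001, "dz": 0.04, "spin": 0, "hand": 0.04},
    {"dx": 0.013, "dy": 0.001, "dz": 0.085, "spin": 0, "hand": 0.04},
    {"dx": 0.013, "dy": 0.001, "dz": 0.13, "spin": 0, "hand": 0.04},
    {"dx": 0.013, "dy": 0.001, "dz": 0.17, "spin": 0, "hand": 0.04},
    {"dx": 0.013, "dy": 0.001, "dz": 0.2, "spin": 0, "hand": 0.04},
    {"dx": 0.013, "dy": 0.001, "dz": 0.215, "spin": 0, "hand": 0.04},
    {"dx": 0.013, "dy": 0.001, "dz": 0.219, "spin": 0, "hand": 0.04},
    {"dx": 0.013, "dy": 0.001, "dz": 0.219, "spin": 0, "hand": 0.04},
    {"dx": 0.013, "dy": 0.001, "dz": 0.219, "spin": 0, "hand": 0.005},
    {"dx": 0.013, "dy": 0.001, "dz": 0.219, "spin": 0, "hand": 0.005},
    {"dx": 0.013, "dy": 0.001, "dz": 0.219, "spin": 0, "hand": 0.005},
    {"dx": 0.013, "dy": 0.001, "dz": 0.219, "spin": 0, "hand": 0.005},
    {"dx": 0.013, "dy": 0.001, "dz": 0.219, "spin": 0, "hand": 0.005},
  ],
)

```text
t: 9.65
position: [0.5345, -0.1824, 0.0332]
eef_rot: [3.14, 0.001, 1.755]
ft_force: [-1.2, -0.3, 7.7]
finger_gap: 0.0161
grasp_force: 35.0
```

Call:
play_rows(
  increments=[
    {"dx": 0, "dy": 0, "dz": -0.01, "spin": 0, "hand": 0.005},
    {"dx": 0, "dy": 0, "dz": -0.04, "spin": 0, "hand": 0.005},
    {"dx": 0, "dy": 0, "dz": -0.08, "spin": 0, "hand": 0.005},
    {"dx": 0.03, "dy": 0.003, "dz": -0.11, "spin": 0, "hand": 0.005},
    {"dx": 0.07, "dy": 0.007, "dz": -0.12, "spin": -1, "hand": 0.005},
    {"dx": 0.11, "dy": 0.011, "dz": -0.12, "spin": -2, "hand": 0.005},
    {"dx": 0.15, "dy": 0.015, "dz": -0.12, "spin": -3, "hand": 0.005},
    {"dx": 0.19, "dy": 0.02, "dz": -0.12, "spin": -4, "hand": 0.005},
    {"dx": 0.23, "dy": 0.025, "dz": -0.12, "spin": -5, "hand": 0.005},
    {"dx": 0.27, "dy": 0.03, "dz": -0.12, "spin": -6, "hand": 0.005},
    {"dx": 0.31, "dy": 0.035, "dz": -0.12, "spin": -6.8, "hand": 0.005},
    {"dx": 0.35, "dy": 0.04, "dz": -0.12, "spin": -6.8, "hand": 0.005},
    {"dx": 0.38, "dy": 0.042, "dz": -0.12, "spin": -6.8, "hand": 0.005},
    {"dx": 0.4, "dy": 0.043, "dz": -0.12, "spin": -6.8, "hand": 0.005},
    {"dx": 0.41, "dy": 0.043, "dz": -0.12, "spin": -6.8, "hand": 0.005},
    {"dx": 0.4115, "dy": 0.043, "dz": -0.12, "spin": -6.8, "hand": 0.005},
    {"dx": 0.4115, "dy": 0.043, "dz": -0.12, "spin": -6.8, "hand": 0.005},
    {"dx": 0.4115, "dy": 0.043, "dz": -0.12, "spin": -6.8, "hand": 0.005},
  ],
)

```text
t: 11.45
position: [0.5007, 0.2292, 0.1522]
eef_rot: [-3.141, 0.0, 1.873]
ft_force: [0.4, 0.1, -1.7]
finger_gap: 0.0157
grasp_force: 35.0
```

Run:
```python
from h import *
C=cam("wrist");np.savez("w5.npz",*C)
f=grab_frame("wrist");s=read_state();print(s['t'],s['position'],s['eef_rot'],s['finger_gap'],s['ft_force'])
cv2.imwrite("pics/w5.png",f)
cv2.imwrite("pics/w5z.png",cv2.resize(f[90:330,90:420],None,fx=2.4,fy=2.4,interpolation=cv2.INTER_CUBIC))
```

```text
11.5 [0.50072152 0.22919827 0.15219399] [-3.14135554e+00  1.71012880e-04  1.87303007e+00] 0.015826659167737577 [-0.72299331  0.35624962 -1.86204163]
```

View pics/w5z.png

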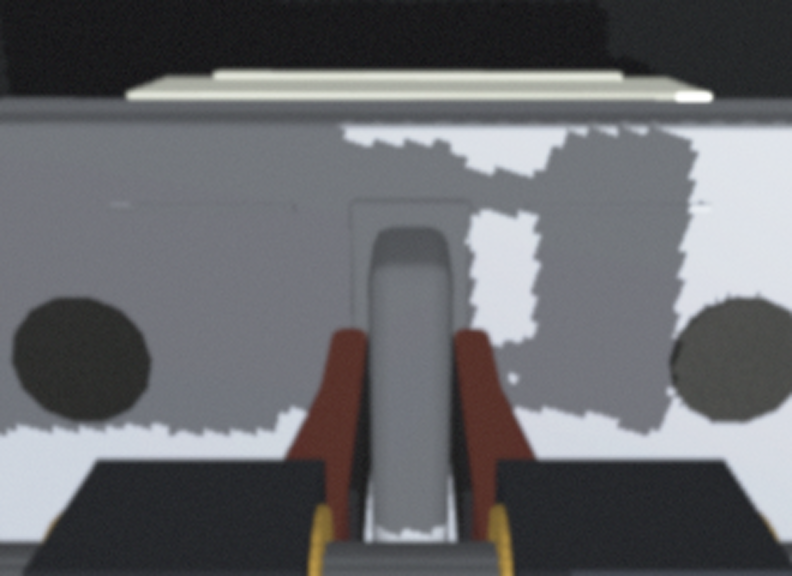

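Pads in the hand at crop (81,360) and (740,360). The lid is square in the grip with the box behind it.

Run:
```python
from h import *
C=[np.load("w5.npz")[k] for k in('arr_0','arr_1','arr_2')]
for z in(.1445,.1465):
    w=[onz(C,(90+x/2.4-.3,90+360/2.4-.3),z) for x in(81,740)];d=w[1]-w[0]
    print(z,np.linalg.norm(d),np.degrees(np.arctan2(d[1],d[0])),(w[0]+w[1])/2)
```

```text
0.1445 0.1514822994643219 17.385367978641952 [0.4992345  0.22856009 0.1445    ]
0.1465 0.14969682187107344 17.385367978641952 [0.49894686 0.2294873  0.1465    ]
```

Call:
play_rows(
  increments=[
    {"dx": 0.0006, "dy": 0.0021, "dz": 0.02, "spin": 0, "hand": 0.005},
    {"dx": 0.0006, "dy": 0.0021, "dz": 0.045, "spin": 0, "hand": 0.005},
    {"dx": 0.0006, "dy": 0.0021, "dz": 0.06, "spin": 0, "hand": 0.005},
    {"dx": 0.0006, "dy": 0.0021, "dz": 0.064, "spin": 0, "hand": 0.005},
    {"dx": 0.0006, "dy": 0.0021, "dz": 0.067, "spin": 0, "hand": 0.005},
    {"dx": 0.0006, "dy": 0.0021, "dz": 0.069, "spin": 0, "hand": 0.005},
    {"dx": 0.0006, "dy": 0.0021, "dz": 0.069, "spin": 0, "hand": 0.005},
  ],
)

```text
t: 12.2
position: [0.5028, 0.2316, 0.0837]
eef_rot: [3.141, -0.0, 1.874]
ft_force: [-0.1, 0.5, -1.0]
finger_gap: 0.0158
grasp_force: 35.0
```

Call:
play_rows(
  increments=[
    {"dx": 0, "dy": 0, "dz": 0.0015, "spin": 0, "hand": 0.005},
    {"dx": 0, "dy": 0, "dz": 0.003, "spin": 0, "hand": 0.005},
    {"dx": 0, "dy": 0, "dz": 0.003, "spin": 0, "hand": 0.005},
  ],
)

```text
t: 12.5
position: [0.5024, 0.2315, 0.0803]
eef_rot: [3.141, -0.0, 1.874]
ft_force: [-0.1, 0.9, -1.5]
finger_gap: 0.0159
grasp_force: 35.0
```

Call:
play_rows(
  increments=[
    {"dx": 0, "dy": 0, "dz": 0.0015, "spin": 0, "hand": 0.005},
    {"dx": 0, "dy": 0, "dz": 0.003, "spin": 0, "hand": 0.005},
    {"dx": 0, "dy": 0, "dz": 0.003, "spin": 0, "hand": 0.005},
  ],
)

```text
t: 12.8
position: [0.5023, 0.2314, 0.0769]
eef_rot: [-3.141, 0.0, 1.874]
ft_force: [0.1, -0.9, -1.3]
finger_gap: 0.0156
grasp_force: 35.0
```

Call:
play_rows(
  increments=[
    {"dx": 0, "dy": 0, "dz": 0.0015, "spin": 0, "hand": 0.005},
    {"dx": 0, "dy": 0, "dz": 0.003, "spin": 0, "hand": 0.005},
    {"dx": 0, "dy": 0, "dz": 0.003, "spin": 0, "hand": 0.005},
  ],
)

```text
t: 13.1
position: [0.5023, 0.2314, 0.0739]
eef_rot: [-3.141, 0.0, 1.874]
ft_force: [-0.1, 0.7, -1.8]
finger_gap: 0.016
grasp_force: 35.0
```

Call:
play_rows(
  increments=[
    {"dx": 0, "dy": 0, "dz": 0.001, "spin": 0, "hand": 0.005},
    {"dx": 0, "dy": 0, "dz": 0.002, "spin": 0, "hand": 0.005},
    {"dx": 0, "dy": 0, "dz": 0.002, "spin": 0, "hand": 0.005},
  ],
)

```text
t: 13.4
position: [0.5026, 0.2315, 0.0726]
eef_rot: [3.141, -0.0, 1.874]
ft_force: [-1.3, -1.4, 2.9]
finger_gap: 0.0156
grasp_force: 35.0
```

Lid resting on the latches as predicted. I'll release and go to pad b (+x) with the fingers closed.

Call:
play_rows(
  grip_force=20,
  increments=[
    {"dx": 0, "dy": 0, "dz": 0, "spin": 0, "hand": 0.03},
    {"dx": 0, "dy": 0, "dz": 0, "spin": 0, "hand": 0.04},
    {"dx": 0, "dy": 0, "dz": 0, "spin": 0, "hand": 0.04},
    {"dx": 0, "dy": 0, "dz": 0, "spin": 0, "hand": 0.04},
    {"dx": 0, "dy": 0, "dz": -0.02, "spin": 0, "hand": 0.04},
    {"dx": 0, "dy": 0, "dz": -0.05, "spin": 0, "hand": 0.04},
    {"dx": 0, "dy": 0, "dz": -0.05, "spin": 0, "hand": 0.0},
    {"dx": 0, "dy": 0.04, "dz": -0.05, "spin": 0, "hand": 0.0},
    {"dx": 0, "dy": 0.075, "dz": -0.05, "spin": 0, "hand": 0.0},
    {"dx": 0, "dy": 0.075, "dz": -0.04, "spin": 0, "hand": 0.0},
    {"dx": 0, "dy": 0.075, "dz": -0.02, "spin": 0, "hand": 0.0},
    {"dx": 0, "dy": 0.075, "dz": -0.005, "spin": 0, "hand": 0.0},
    {"dx": 0, "dy": 0.075, "dz": 0.0, "spin": 0, "hand": 0.0},
    {"dx": 0, "dy": 0.075, "dz": 0.0, "spin": 0, "hand": 0.0},
  ],
)

```text
t: 14.8
position: [0.5727, 0.2534, 0.0708]
eef_rot: [-3.139, 0.0, 1.874]
ft_force: [1.3, -0.4, 0.5]
finger_gap: 0.0009
grasp_force: 0.0
```

Call:
play_rows(
  increments=[
    {"dx": 0, "dy": 0, "dz": 0.002, "spin": 0, "hand": 0},
    {"dx": 0, "dy": 0, "dz": 0.004, "spin": 0, "hand": 0},
    {"dx": 0, "dy": 0, "dz": 0.006, "spin": 0, "hand": 0},
    {"dx": 0, "dy": 0, "dz": 0.007, "spin": 0, "hand": 0},
    {"dx": 0, "dy": 0, "dz": 0.007, "spin": 0, "hand": 0},
  ],
)

```text
t: 15.3
position: [0.5754, 0.2544, 0.0664]
eef_rot: [3.138, -0.0, 1.874]
ft_force: [2.4, 0.6, 3.9]
finger_gap: 0.0005
grasp_force: 1.9
```

Call:
play_rows(
  increments=[
    {"dx": 0, "dy": 0, "dz": 0.001, "spin": 0, "hand": 0},
    {"dx": 0, "dy": 0, "dz": 0.002, "spin": 0, "hand": 0},
    {"dx": 0, "dy": 0, "dz": 0.003, "spin": 0, "hand": 0},
    {"dx": 0, "dy": 0, "dz": 0.004, "spin": 0, "hand": 0},
    {"dx": 0, "dy": 0, "dz": 0.004, "spin": 0, "hand": 0},
  ],
)

```text
t: 15.8
position: [0.5759, 0.2545, 0.0625]
eef_rot: [3.137, -0.0, 1.874]
ft_force: [3.5, 1.0, 5.4]
finger_gap: 0.0006
grasp_force: 2.6
```

Call:
play_rows(
  increments=[
    {"dx": 0, "dy": 0, "dz": 0.001, "spin": 0, "hand": 0},
    {"dx": 0, "dy": 0, "dz": 0.002, "spin": 0, "hand": 0},
    {"dx": 0, "dy": 0, "dz": 0.003, "spin": 0, "hand": 0},
    {"dx": 0, "dy": 0, "dz": 0.004, "spin": 0, "hand": 0},
    {"dx": 0, "dy": 0, "dz": 0.004, "spin": 0, "hand": 0},
  ],
)

```text
t: 16.3
position: [0.573, 0.2535, 0.0573]
eef_rot: [-3.139, 0.0, 1.874]
ft_force: [-1.8, -0.8, 8.4]
finger_gap: 0.0004
grasp_force: 4.2
```

Call:
play_rows(
  increments=[
    {"dx": 0, "dy": 0, "dz": 0.001, "spin": 0, "hand": 0},
    {"dx": 0, "dy": 0, "dz": 0.002, "spin": 0, "hand": 0},
    {"dx": 0, "dy": 0, "dz": 0.002, "spin": 0, "hand": 0},
    {"dx": 0, "dy": 0, "dz": 0.002, "spin": 0, "hand": 0},
  ],
)

```text
t: 16.7
position: [0.5731, 0.2535, 0.0571]
eef_rot: [-3.14, 0.0, 1.874]
ft_force: [-6.4, -2.0, 23.4]
finger_gap: 0.0005
grasp_force: 11.7
```

Call:
play_rows(
  increments=[
    {"dx": 0, "dy": 0, "dz": 0.0005, "spin": 0, "hand": 0},
    {"dx": 0, "dy": 0, "dz": 0.001, "spin": 0, "hand": 0},
    {"dx": 0, "dy": 0, "dz": 0.001, "spin": 0, "hand": 0},
  ],
)

```text
t: 17.0
position: [0.5731, 0.2536, 0.057]
eef_rot: [-3.14, 0.0, 1.874]
ft_force: [-9.7, -4.6, 31.6]
finger_gap: 0.0004
grasp_force: 15.6
```

End b is at a hard stop. Now pad a.

Call:
play_rows(
  increments=[
    {"dx": 0, "dy": 0, "dz": -0.03, "spin": 0, "hand": 0.0},
    {"dx": 0, "dy": 0, "dz": -0.07, "spin": 0, "hand": 0.0},
    {"dx": 0, "dy": -0.04, "dz": -0.075, "spin": 0, "hand": 0.0},
    {"dx": 0, "dy": -0.08, "dz": -0.075, "spin": 0, "hand": 0.0},
    {"dx": 0, "dy": -0.12, "dz": -0.075, "spin": 0, "hand": 0.0},
    {"dx": 0, "dy": -0.15, "dz": -0.06, "spin": 0, "hand": 0.0},
    {"dx": 0, "dy": -0.15, "dz": -0.04, "spin": 0, "hand": 0.0},
    {"dx": 0, "dy": -0.15, "dz": -0.022, "spin": 0, "hand": 0.0},
    {"dx": 0, "dy": -0.15, "dz": -0.016, "spin": 0, "hand": 0.0},
    {"dx": 0, "dy": -0.15, "dz": -0.014, "spin": 0, "hand": 0.0},
    {"dx": 0, "dy": -0.15, "dz": -0.014, "spin": 0, "hand": 0.0},
  ],
)

```text
t: 18.1
position: [0.4307, 0.2089, 0.0681]
eef_rot: [-3.141, 0.0, 1.874]
ft_force: [0.7, 0.5, -0.6]
finger_gap: 0.0004
grasp_force: 0.0
```

Call:
play_rows(
  increments=[
    {"dx": 0, "dy": 0, "dz": 0.001, "spin": 0, "hand": 0},
    {"dx": 0, "dy": 0, "dz": 0.002, "spin": 0, "hand": 0},
    {"dx": 0, "dy": 0, "dz": 0.003, "spin": 0, "hand": 0},
    {"dx": 0, "dy": 0, "dz": 0.004, "spin": 0, "hand": 0},
    {"dx": 0, "dy": 0, "dz": 0.005, "spin": 0, "hand": 0},
    {"dx": 0, "dy": 0, "dz": 0.006, "spin": 0, "hand": 0},
    {"dx": 0, "dy": 0, "dz": 0.006, "spin": 0, "hand": 0},
  ],
)

```text
t: 18.8
position: [0.4309, 0.2092, 0.0636]
eef_rot: [3.141, -0.0, 1.874]
ft_force: [-4.3, -0.3, 14.7]
finger_gap: 0.0004
grasp_force: 7.2
```

Call:
play_rows(
  increments=[
    {"dx": 0, "dy": 0, "dz": 0.001, "spin": 0, "hand": 0},
    {"dx": 0, "dy": 0, "dz": 0.002, "spin": 0, "hand": 0},
    {"dx": 0, "dy": 0, "dz": 0.003, "spin": 0, "hand": 0},
    {"dx": 0, "dy": 0, "dz": 0.004, "spin": 0, "hand": 0},
    {"dx": 0, "dy": 0, "dz": 0.004, "spin": 0, "hand": 0},
  ],
)

```text
t: 19.3
position: [0.431, 0.2091, 0.0584]
eef_rot: [3.141, -0.0, 1.874]
ft_force: [-0.2, 0.2, 0.6]
finger_gap: 0.0003
grasp_force: 0.0
```

Snapped past. I'll press it fully home.

Call:
play_rows(
  increments=[
    {"dx": 0, "dy": 0, "dz": 0.001, "spin": 0, "hand": 0},
    {"dx": 0, "dy": 0, "dz": 0.002, "spin": 0, "hand": 0},
    {"dx": 0, "dy": 0, "dz": 0.003, "spin": 0, "hand": 0},
    {"dx": 0, "dy": 0, "dz": 0.003, "spin": 0, "hand": 0},
  ],
)

```text
t: 19.7
position: [0.4313, 0.2092, 0.0558]
eef_rot: [3.141, -0.0, 1.874]
ft_force: [-2.3, -0.3, 11.5]
finger_gap: 0.0004
grasp_force: 5.3
```

Call:
play_rows(
  increments=[
    {"dx": 0, "dy": 0, "dz": 0.0005, "spin": 0, "hand": 0},
    {"dx": 0, "dy": 0, "dz": 0.001, "spin": 0, "hand": 0},
    {"dx": 0, "dy": 0, "dz": 0.001, "spin": 0, "hand": 0},
  ],
)

```text
t: 20.0
position: [0.4313, 0.2092, 0.0557]
eef_rot: [3.141, -0.0, 1.874]
ft_force: [-5.4, -3.1, 23.5]
finger_gap: 0.0002
grasp_force: 11.9
```

End a is home at 55.7 mm. I'll press b again to check it, since the lid was tilted before.

Call:
play_rows(
  increments=[
    {"dx": 0, "dy": 0, "dz": -0.03, "spin": 0, "hand": 0.0},
    {"dx": 0, "dy": 0, "dz": -0.07, "spin": 0, "hand": 0.0},
    {"dx": 0, "dy": 0.04, "dz": -0.075, "spin": 0, "hand": 0.0},
    {"dx": 0, "dy": 0.08, "dz": -0.075, "spin": 0, "hand": 0.0},
    {"dx": 0, "dy": 0.12, "dz": -0.075, "spin": 0, "hand": 0.0},
    {"dx": 0, "dy": 0.15, "dz": -0.06, "spin": 0, "hand": 0.0},
    {"dx": 0, "dy": 0.15, "dz": -0.04, "spin": 0, "hand": 0.0},
    {"dx": 0, "dy": 0.15, "dz": -0.02, "spin": 0, "hand": 0.0},
    {"dx": 0, "dy": 0.15, "dz": -0.008, "spin": 0, "hand": 0.0},
    {"dx": 0, "dy": 0.15, "dz": -0.004, "spin": 0, "hand": 0.0},
    {"dx": 0, "dy": 0.15, "dz": -0.002, "spin": 0, "hand": 0.0},
    {"dx": 0, "dy": 0.15, "dz": -0.001, "spin": 0, "hand": 0.0},
    {"dx": 0, "dy": 0.15, "dz": 0.0, "spin": 0, "hand": 0.0},
    {"dx": 0, "dy": 0.15, "dz": 0.0, "spin": 0, "hand": 0.0},
  ],
)

```text
t: 21.4
position: [0.574, 0.2539, 0.0559]
eef_rot: [3.141, -0.0, 1.874]
ft_force: [-4.3, -2.0, 7.3]
finger_gap: 0.0007
grasp_force: 3.7
```

Both pads are at 55.5 to 56 mm under load. I'll retreat and take a final look.

Call:
play_rows(
  increments=[
    {"dx": 0, "dy": 0, "dz": 0.002, "spin": 0, "hand": 0.0},
    {"dx": 0, "dy": 0, "dz": 0.002, "spin": 0, "hand": 0.0},
    {"dx": 0, "dy": 0, "dz": -0.03, "spin": 0, "hand": 0.0},
    {"dx": 0, "dy": 0, "dz": -0.07, "spin": 0, "hand": 0.0},
    {"dx": 0, "dy": -0.04, "dz": -0.11, "spin": 0, "hand": 0.0},
    {"dx": 0, "dy": -0.09, "dz": -0.15, "spin": 0, "hand": 0.0},
    {"dx": 0, "dy": -0.14, "dz": -0.19, "spin": 0, "hand": 0.0},
    {"dx": 0, "dy": -0.18, "dz": -0.22, "spin": 0, "hand": 0.0},
    {"dx": 0, "dy": -0.18, "dz": -0.22, "spin": 0, "hand": 0.0},
    {"dx": 0, "dy": -0.18, "dz": -0.22, "spin": 0, "hand": 0.0},
  ],
)

```text
t: 22.4
position: [0.4011, 0.1999, 0.2778]
eef_rot: [3.135, -0.001, 1.875]
ft_force: [0.3, -0.1, 0.6]
finger_gap: 0.0007
grasp_force: 0.0
```

Run:
```python
from h import *
g=grab_frame("top");w=grab_frame("wrist");sc=grab_frame("scene");print(read_state()['t'],read_state()['ft_force'])
cv2.imwrite("pics/end.png",np.vstack([cv2.resize(g[130:250,80:350],(774,344)),np.hstack([cv2.resize(w,(341,256)),cv2.resize(sc[120:260,100:337],(433,256))])]))
```

```text
22.55 [0.16771063 0.96735773 0.16778828]
```

View pics/end.png

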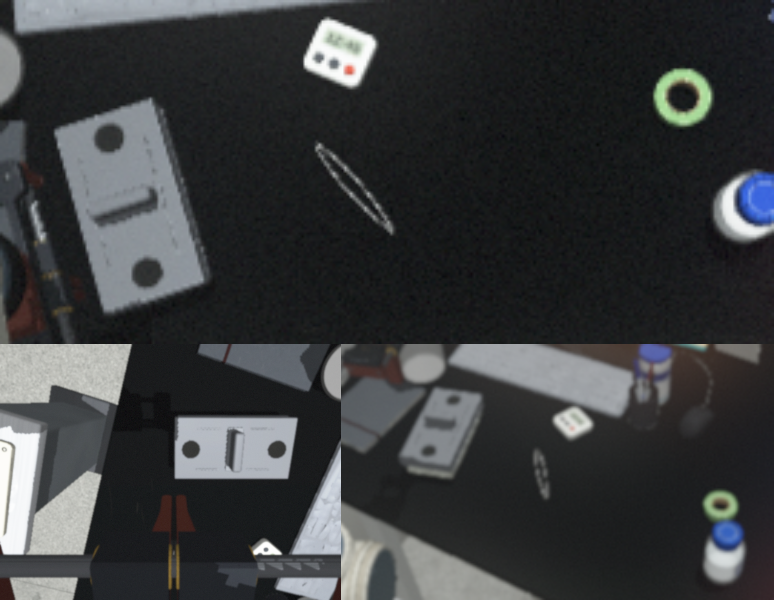

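The lid sits level on the box, the tweezers lie flat on the bare bench, and the bystanders have not moved.

```bash
python3 -c "
from plant import *
print(close_job())"
```

```text
the job is handed in; nothing more can be done
None
```

The job is handed in: the tweezers lie flat on the bare bench, and the lid is on the box with both ends snapped home (pads read 55.7 and 55.9 mm against a target of 55.5 mm); the other things look unmoved in the last pictures.

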